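Spin the lazy Susan to bring the salt round and flip its lid shut

ROBOT

A 7-joint arm with a two-finger parallel gripper is mounted at the origin on the work surface. World frame = base frame: x ahead of the robot, y to its left, z up, the work surface at z = 0. Lengths are in m, angles in rad, forces in N, time in s.
With the tool pointing down it reaches from about 0.425 to 0.95 m from the base axis. Payload 4.7 kg.
Tool frame: the origin (TCP) lies on the centre line of the jaws, within the pads' length; the fingertips stand 14 mm ahead of it and the grasp point (between the pads) lies 5 mm behind it; z points along the fingers, y is the direction in which the jaws open and shut (so a half turn about z gives the same grasp; the last joint's range is limited). The gripper opens to 85 mm and grips with 20 to 120 N. Pads are 22 mm wide; open, the fingers measure 114 mm over their backs; the gripper's body (76 mm by 85 mm) begins 54 mm behind the grasp point. The pads swing forward as they close: fully open they stand 13 mm farther back than shut.
Start: joints at [-0.029, 0.469, -0.049, 1.532, 0.024, 1.141, -0.082], TCP at [0.675, 0, 0.245] pointing down, gripper open.
Joint ranges: [-2.59, 2.59], [-0.33, 1.99], [-1.39, 1.29], [0.1, 2.45], [-1.04, 4.18], [0.21, 1.99], [-2.66, 2.66]. Speed limits (rad/s): [2.57, 2.57, 3.14, 3.14, 3.14, 3.14, 3.14].

INTERFACE

Orientations are given as a rotation vector (axis times angle).
In Python, from bench import arm gives the robot as it stands. The module is installed in compiled form; this text tells all that it offers. Calls block until the motion is done:
- arm.movep(position, orientation): joint-space move of the TCP to a pose.
- arm.move_straight(position, velocity=0.15, orientation=None, force_limit=None): straight line of the TCP; orientation=None keeps the orientation; velocity is the mean speed in m/s. With force_limit (N) it stops when the force on the tool has changed by that much, and returns True; else False.
- arm.movej(angles): joint-space move.
- arm.move_gripper(opening, effort=None): finger opening in m; effort is the grip in N (None keeps the last); returns when the fingers have stopped.
- arm.wait(seconds).
- arm.solve_ik(position, orientation): joint angles nearest the present ones, or None.
- arm.observe(): the state.
- arm.capture(name): name is "scene" or "side" or "wrist"; returns a dict with "frame" (420x560x3 uint8, red, green, blue), "mtx" (3x3 intrinsics, pixels), "k1" (the pictures are not rectified: a ray, as slopes to the right and down, at radius r is drawn at 1 + k1 r^2 times it, then the intrinsics apply), "extrinsics" (4x4, takes a point from camera to world coordinates). Camera axes: x right, y down, z forward; pixel columns grow to the right and rows downward; lengths in m; the calibration is good to about 2 mm. A picture is of the moment at which its call begins. There is no depth.
A pose or a line that the arm cannot do raises arm.PlanningError and nothing moves.
- arm.hand_in(): hands the job in, once; it reports no verdict.
The state is a dict: "t": time; "q": joint angles; "qvel": joint speeds; "tau": joint torques, N m; "ee_pos": TCP position; "eef_rot": TCP orientation; "wrist_force": force on the tool from outside, world axes, zero at the start; "ft_torque": the same for the moment, N m; "grip_width": finger opening in m.
Only numpy, scipy, OpenCV 4.12 (cv2) and the standard library are available. Lean on these libraries where they do the work, as an engineer would, in place of code of your own. Each camera call takes 0.05 s, during which the arm holds its last target.

TASK

The clear glass salt jar on the lazy Susan has been left open. Gently push the turntable round by its rim, where the dark steel handles give a finger something to push on, until the salt stands at the front, straight towards the robot's edge of the island, and has stopped there; only then tip the jar's lid shut with a fingertip. Grip and lift nothing, do not push the turntable round by the things on it, and leave the pepper jar, the dishes, the plank and the tongs alone.

Things in the scene. Friction and masses are not known exactly. Their poses are not given: they have to be found in the camera images.
- susan_base: Fixed foot of the lazy Susan, a wooden disc 200 mm across and 21 mm high, mostly hidden under the turntable. Origin on the island top, on the vertical turning axis; its axes are parallel to the world's. 'Front' is its -x direction (towards the edge of the island where the robot is mounted).
- turntable: Light wooden disc 320 mm across, 20 mm thick, turning either way without stops; origin on the axis at its underside, 22 mm above the island (upper face 42 mm above it). Light drag (about 0.6 N at a handle): it stops almost at once when not pushed. Salt stands 85 mm (within 8) from the axis along its -x; pepper and dishes at the same radius, 140 degrees to either side of the salt.
- handle_left (a point): Middle of the bar of one of two dark steel bow handles standing on the rim, 130 mm from the axis along the turntable's +y. The bar is tangential, 110 mm long, 10 mm thick, its axis 70 mm above the island; at each end a 10 mm thick upright post (141 mm from the axis, 23 degrees round from the bar's middle) goes down to the disc. Pushing an end post sideways turns the disc. Axes: the turntable's.
- handle_right (a point): The same on the other handle, 130 mm from the axis along the turntable's -y.
- salt_jar: Round clear glass jar, 76 mm across, 60 mm high, about 0.33 kg, loose on the turntable, with a dark wooden flip lid (the only lid standing open). Origin at the centre of its underside. Its -x points roughly away from the turning axis (within 0.35 rad); the lid's hinge is on its +x side, towards the axis, 43 mm from the jar's centre and 61 mm above its underside.
- salt_lid (a joint): Lid angle in rad: 0 shut, 1.57 upright, at the start 1.65 to 1.85, leaning back a little towards the turning axis (stop at 1.92). The lid is a disc 78 mm across, 9 mm thick, 92 mm from hinge to the end of its thumb tab, 55 g; the hinge has a little friction: the lid stays where it is near upright and falls shut by itself once pushed from behind well past upright (below about 1.1).
- salt_lid_mid (a point): Middle of the salt jar's lid (centre of the disc, half-way through its thickness), 43 mm from the hinge. When the lid is shut it is 107 mm above the island, when upright about 146 mm.
- pepper_jar: Bystander: the same jar in amber glass with its lid shut (70 mm high in all), loose on the turntable. Origin at the centre of its underside.
- dish0: Bystander: lowest of a stack of three small loose ceramic dipping dishes on the turntable, each 74 mm across; the stack is 68 mm high. Origin at the centre of its underside.
- dish1: Bystander: middle dish of the stack; origin at the centre of its underside.
- dish2: Bystander: top dish of the stack; origin at the centre of its underside.
- plank_mid (a point): Bystander: centre of a wooden grilling plank 260 x 110 x 12 mm lying in an aluminium sheet pan (330 x 250 mm, 26 mm high) that stands to the right of the lazy Susan.
- tongs_mid (a point): Bystander: middle of short steel tongs, about 210 x 50 x 12 mm, lying in the same sheet pan.
There are look-alikes about, which are no part of the job. Of the things shaped like the salt_jar, the clear one is meant.

How it is judged:
By the outcome, as a careful person would: the job done as asked, in the order asked, and still so for the second after the job is handed in, with the robot touching nothing.
It also fails if it takes over 67 s, if anything falls off the work surface, if the arm or the gripper's body presses on something with over 40 N, if the wrist force passes 120 N, or if a joint passes its speed limit or range.

## Working session

There is one attempt and no reset: what is moved stays moved. The work goes in short steps, each a Python script; the robot and the scene stay as the last script left them, time stands still between calls to the robot, and variables do not carry over. Pictures are saved under pics/ and viewed, and the job is handed in when it is done.

```bash
mkdir -p pics; python3 - <<'E'
from bench import arm
import cv2,json
for n in ("scene","side","wrist"):
    c=arm.capture(n); cv2.imwrite(f"pics/{n}0.png",c["frame"][:,:,::-1]); print(n,c["mtx"].tolist(),c["k1"],c["extrinsics"].round(4).tolist())
o=arm.observe();print(o)
E
```

```text
scene [[472.03454989660037, 0.0, 276.93589624132375], [0.0, 472.03454989660037, 213.68409396731238], [0.0, 0.0, 1.0]] 0.04687308686530372 [[-0.5649, 0.6897, -0.453, 1.0418], [0.8251, 0.4778, -0.3015, 0.1644], [0.0085, -0.5441, -0.839, 0.9696], [0.0, 0.0, 0.0, 1.0]]
side [[499.7367421019057, 0.0, 273.8012026690163], [0.0, 499.7367421019057, 202.47804830889316], [0.0, 0.0, 1.0]] -0.02092682430544167 [[-0.9889, -0.093, 0.116, 0.4666], [-0.1487, 0.6069, -0.7808, 0.6973], [0.0022, -0.7893, -0.614, 0.7482], [0.0, 0.0, 0.0, 1.0]]
wrist [[337.1860693692844, 0.0, 276.0830436563882], [0.0, 337.1860693692844, 207.20041985330266], [0.0, 0.0, 1.0]] -0.04476954311255493 [[1.0, 0.0003, -0.0029, 0.675], [-0.0006, -0.9558, -0.294, 0.0747], [-0.0028, 0.294, -0.9558, 0.3737], [0.0, 0.0, 0.0, 1.0]]
{'t': 0.15, 'q': array([-0.02887966,  0.46922996, -0.04856905,  1.53339144,  0.02409486,
        1.14095339, -0.08229664]), 'qvel': array([ 0.00176506, -0.00272928,  0.00022527, -0.00405001, -0.00086561,
       -0.00088258, -0.0005353 ]), 'tau': array([ 3.33697863e-04, -5.10767841e+01, -4.67274967e-02, -2.37979531e+01,
        1.07760131e-02,  5.44104041e-03, -2.80327527e-05]), 'ee_pos': array([ 6.74601614e-01, -7.36478358e-06,  2.44531952e-01]), 'eef_rot': array([-2.22078591e+00, -2.22074763e+00,  1.60313624e-03]), 'wrist_force': array([ 0.06459116, -0.22952273,  0.07090478]), 'ft_torque': array([ 0.04824534, -0.00807627, -0.00493042]), 'grip_width': 0.08532091124911323}
```

View pics/scene0.png

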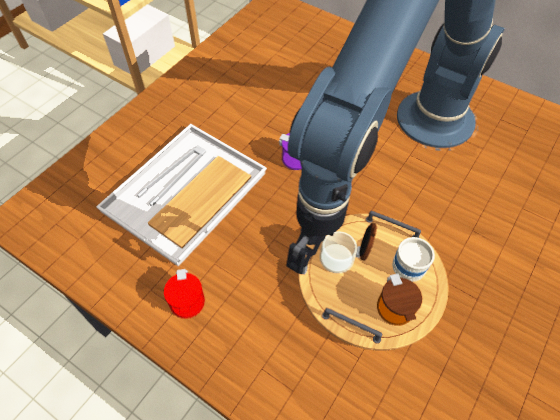

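View pics/side0.png

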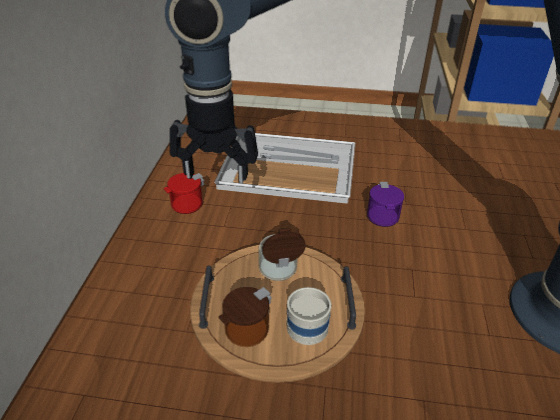

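View pics/wrist0.png

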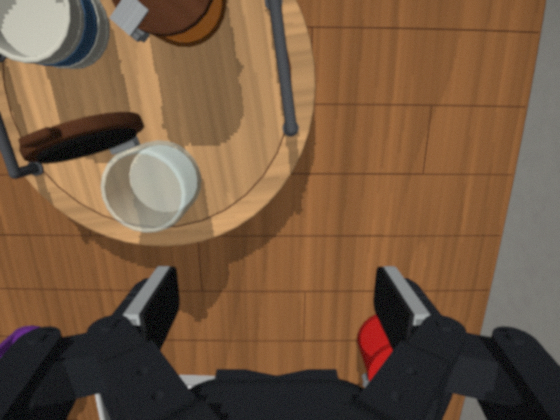

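```bash
cat > h.py <<'E'
import numpy as np, cv2
from bench import arm
def dist(c): return np.array([c["k1"],0,0,0,0.])
def toplane(c,px,z):
    p=cv2.undistortPoints(np.array(px,float).reshape(-1,1,2),c["mtx"],dist(c))[:,0]
    E=c["extrinsics"]; d=np.c_[p,np.ones(len(p))]@E[:3,:3].T; o=E[:3,3]
    return o+d*((z-o[2])/d[:,2])[:,None]
def proj(c,P):
    E=np.linalg.inv(c["extrinsics"]); r,_=cv2.Rodrigues(E[:3,:3])
    return cv2.projectPoints(np.array(P,float).reshape(-1,1,3),r,E[:3,3],c["mtx"],dist(c))[0][:,0]
def model(ax,ay,th):
    """th = world angle of the turntable's x axis; salt at th+pi. Returns dict of polylines"""
    out={}
    t=np.linspace(0,2*np.pi,61)
    out["rim"]=np.c_[ax+.16*np.cos(t),ay+.16*np.sin(t),0*t+.042]
    R=np.array([[np.cos(th),-np.sin(th)],[np.sin(th),np.cos(th)]])
    def W(x,y,z): v=R@[x,y]; return [ax+v[0],ay+v[1],z]
    for s,n in((1,"L"),(-1,"R")):
        out[n]=np.array([W(-.055,s*.13,.042),W(-.055,s*.13,.07),W(.055,s*.13,.07),W(.055,s*.13,.042)])
    out["salt"]=np.array([W(-.085+.038*np.cos(a),.038*np.sin(a),.042) for a in t])
    return out
def overlay(c,m,fn,scale=1.4,crop=None):
    im=cv2.resize(c["frame"][:,:,::-1].copy(),None,fx=scale,fy=scale,interpolation=cv2.INTER_CUBIC)
    for k,P in m.items():
        cv2.polylines(im,[(proj(c,P)*scale).round().astype(int)],False,(255,255,0) if k!="L" else (0,255,0),1)
    if crop: x0,y0,x1,y1=[int(v*scale) for v in crop]; im=im[y0:y1,x0:x1]
    cv2.imwrite(fn,im)
E
python3 - <<'E'
from h import *
s=arm.capture("side"); c=arm.capture("scene")
print(toplane(s,[(210,268),(204,325),(347,268),(352,325)],.07).round(3).tolist())
print(toplane(c,[(370,216),(417,232),(326,314),(379,335)],.07).round(3).tolist())
P=toplane(s,[(210,268),(204,325),(347,268),(352,325)],.07); a=P[:,:2].mean(0); print(a)
for n,cc in(("side",s),("scene",c)):
    x0,y0,x1,y1=(170,210,390,390) if n=="side" else (280,195,470,355)
    cv2.imwrite(f"pics/{n}1.png",cv2.resize(cc["frame"][y0:y1,x0:x1,::-1],None,fx=3.4,fy=3.3,interpolation=cv2.INTER_CUBIC))
overlay(s,model(*a,np.pi/2),"pics/side_ov.png")
E
```

```text
[[0.684, 0.053, 0.07], [0.661, 0.185, 0.07], [0.428, 0.014, 0.07], [0.415, 0.147, 0.07]]
[[0.441, 0.018, 0.07], [0.419, 0.123, 0.07], [0.697, 0.056, 0.07], [0.675, 0.163, 0.07]]
[0.5467871  0.09960155]
```

View pics/side1.png

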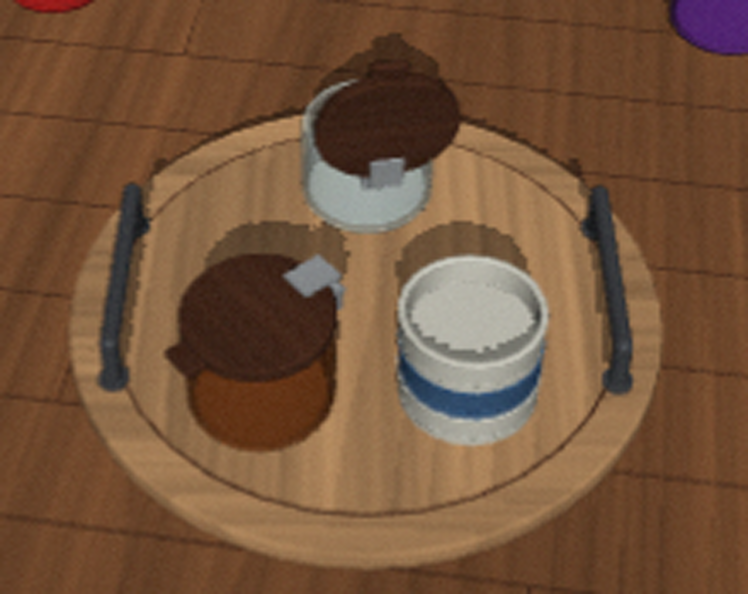

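View pics/scene1.png

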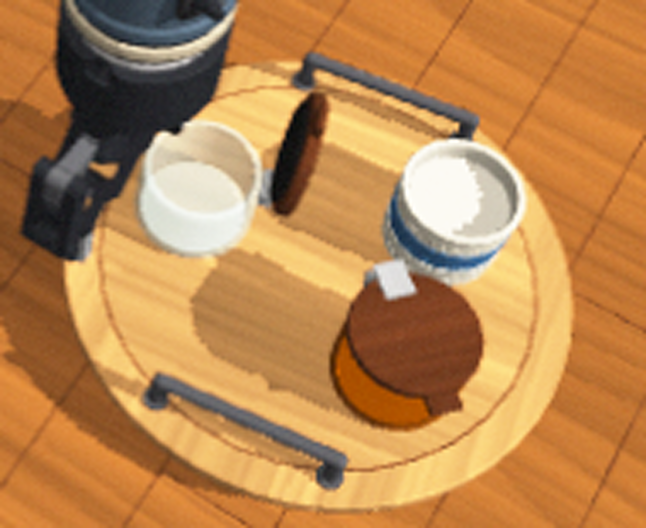

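View pics/side_ov.png

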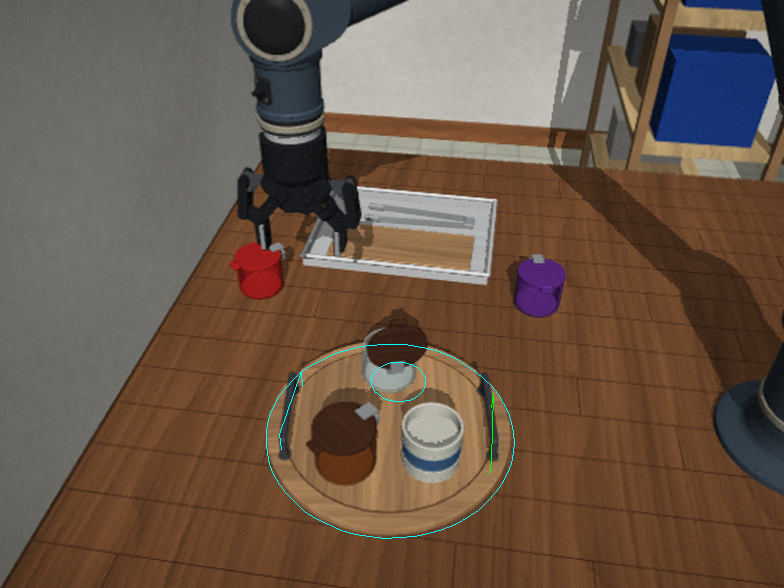

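```bash
python3 - <<'E'
from h import *
from scipy.optimize import least_squares
s=arm.capture("side"); c=arm.capture("scene")
sb=np.array([(208.8,267.8),(203.2,323.5),(346.6,267.8),(352,323.5)])
cb=np.array([(327.1,311.5),(380,334.5),(371.2,213.5),(419.7,232.5)])
# order: R-far(-y end), R-near, L...; turntable x ~ +y
def pts(ax,ay,th):
    m=model(ax,ay,th); return np.array([m["R"][1],m["R"][2],m["L"][1],m["L"][2]])
def f(p):
    P=pts(*p); return np.r_[(proj(s,P)-sb).ravel(),(proj(c,P)-cb).ravel()]
r=least_squares(f,[.547,.1,1.57],loss="soft_l1"); print(r.x,r.fun.reshape(-1,2).round(1).tolist())
m=model(*r.x)
overlay(s,m,"pics/side_ov2.png",3.4,(170,210,390,380));overlay(c,m,"pics/scene_ov2.png",3.4,(280,195,470,355))
E
```

```text
[0.55119274 0.09131531 1.71077541] [[-0.9, 0.8], [-2.5, -8.9], [-1.0, 1.9], [0.2, -7.6], [0.8, -1.5], [0.2, -0.2], [1.4, -0.7], [-0.0, -1.0]]
```

View pics/side_ov2.png

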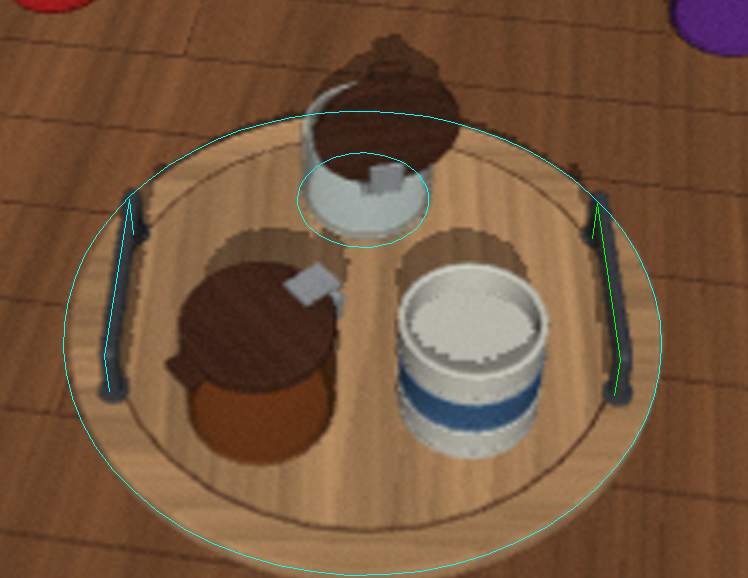

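View pics/scene_ov2.png

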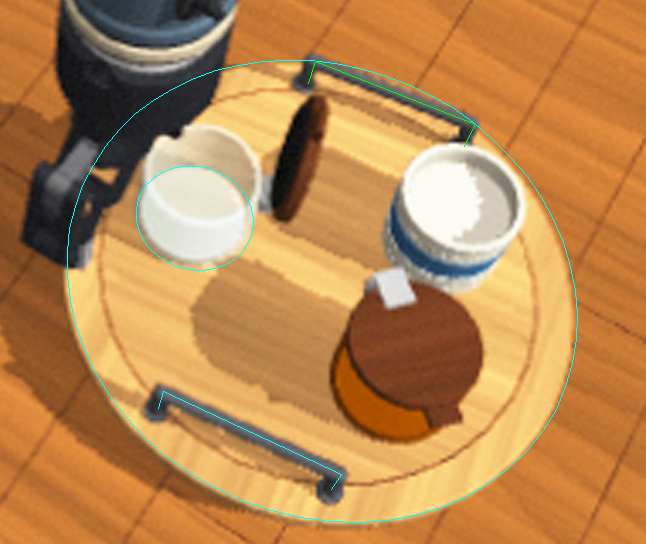

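```bash
python3 - <<'E'
from h import *
s=arm.capture("side"); c=arm.capture("scene")
S=lambda u,v:(170+u/3.4,210+v/3.3)
C=lambda u,v:(280+u/3.4,195+v/3.3)
a=np.array([.5512,.0913]);th=1.711
R=np.array([[np.cos(th),-np.sin(th)],[np.sin(th),np.cos(th)]])
for n,cc,p,z in(("tab side",s,S(168,355),.112),("lid ctr",s,S(258,318),.112),("tab scene",c,C(452,405),.112),("lid c scene",c,C(416,334),.112),("salt base scene",c,C(197,205),.05),("salt hinge side",s,S(387,180),.103),("salt hinge sc",c,C(268,187),.103)):
    P=toplane(cc,[p],z)[0]; print(n,P.round(4),((P[:2]-a)@R).round(4))
def rv(psi):
    from scipy.spatial.transform import Rotation as Ro
    return (Ro.from_euler('z',psi)*Ro.from_rotvec([-np.pi,0,0])).as_rotvec()
from scipy.spatial.transform import Rotation as Ro
print(Ro.from_rotvec(arm.observe()["eef_rot"]).as_matrix().round(2))
for r in (.143,.15):
  for deg in range(222,110,-10):
    t=np.radians(deg); P=[a[0]+r*np.cos(t),a[1]+r*np.sin(t),.07]
    out=[]
    for tilt in (0,15,25):
      for k in (0,180):
        # tool y tangential ; tilt about world y so that tool z leans toward robot
        Rz=Ro.from_euler('z',t+np.radians(k))*Ro.from_rotvec([-np.pi,0,0])
        for sg in((1,-1) if tilt else (1,)):
            q=arm.solve_ik(P,(Ro.from_euler('y',sg*np.radians(tilt))*Rz).as_rotvec()); out.append((sg*tilt,k,None if q is None else round(q[6],1)))
    print(deg,np.round(P,3),[o for o in out if o[2] is not None])
E
```

```text
tab side [0.6282 0.1983 0.112 ] [ 0.0952 -0.0912]
lid ctr [0.5908 0.1692 0.112 ] [ 0.0716 -0.0501]
tab scene [0.6257 0.1999 0.112 ] [ 0.0971 -0.0889]
lid c scene [0.5976 0.1643 0.112 ] [ 0.0658 -0.0561]
salt base scene [0.5627 0.008  0.05  ] [-0.0841  0.0003]
salt hinge side [0.5432 0.0554 0.103 ] [-0.0344  0.0129]
salt hinge sc [0.5545 0.0462 0.103 ] [-0.0451  0.003 ]
[[-0.  1. -0.]
 [ 1.  0.  0.]
 [ 0. -0. -1.]]
222 [ 0.445 -0.004  0.07 ] [(0, 0, np.float64(1.9)), (0, 180, np.float64(-0.9)), (15, 0, np.float64(1.9)), (-15, 0, np.float64(1.6)), (15, 180, np.float64(-0.8)), (-15, 180, np.float64(-0.3)), (25, 0, np.float64(2.0)), (25, 180, np.float64(-0.8))]
212 [0.43  0.016 0.07 ] [(0, 0, np.float64(1.7)), (0, 180, np.float64(-1.1)), (15, 0, np.float64(1.8)), (-15, 0, np.float64(1.4)), (15, 180, np.float64(-1.0)), (-15, 180, np.float64(-0.6)), (25, 0, np.float64(1.8)), (25, 180, np.float64(-1.0))]
202 [0.419 0.038 0.07 ] [(0, 0, np.float64(1.5)), (0, 180, np.float64(-1.3)), (15, 0, np.float64(1.6)), (-15, 0, np.float64(1.1)), (15, 180, np.float64(-1.2)), (-15, 180, np.float64(-2.0)),
[... 4854 characters left out ...]
(0.3)), (-25, 0, np.float64(-1.1)), (25, 180, np.float64(-2.5)), (-25, 180, np.float64(1.9))]
122 [0.472 0.219 0.07 ] [(0, 0, np.float64(-0.1)), (0, 180, np.float64(-2.2)), (15, 0, np.float64(0.0)), (-15, 0, np.float64(-0.5)), (15, 180, np.float64(-2.2)), (-15, 180, np.float64(2.0)), (25, 0, np.float64(0.1)), (-25, 0, np.float64(-1.2)), (25, 180, np.float64(-2.2)), (-25, 180, np.float64(1.8))]
112 [0.495 0.23  0.07 ] [(0, 0, np.float64(-0.3)), (0, 180, np.float64(2.2)), (15, 0, np.float64(-0.1)), (-15, 0, np.float64(-0.6)), (15, 180, np.float64(-2.4)), (-15, 180, np.float64(1.9)), (25, 0, np.float64(-0.1)), (-25, 0, np.float64(-1.2)), (25, 180, np.float64(-2.4)), (-25, 180, np.float64(1.6))]
```

```bash
cat >> h.py <<'E'
from scipy.spatial.transform import Rotation as Ro
A=np.array([.5512,.0913])
def fp(deg,r=.145,z=.070):
    t=np.radians(deg); return [A[0]+r*np.cos(t),A[1]+r*np.sin(t),z],(Ro.from_euler('z',t)*Ro.from_rotvec([-np.pi,0,0])).as_rotvec()
E
python3 - <<'E'
from h import *
arm.move_gripper(0.0)
arm.move_straight([.60,-.03,.26],.25)
p,o=fp(225,z=.26); arm.movep(p,o)
p,o=fp(225); arm.move_straight(p,.12)
ob=arm.observe();print(ob["t"],ob["ee_pos"],ob["wrist_force"],ob["grip_width"])
p,o=fp(215); print(arm.move_straight(p,.05,o,force_limit=15))
ob=arm.observe();print(ob["t"],ob["ee_pos"],ob["wrist_force"])
for n in("side","scene"):
    c=arm.capture(n); cv2.imwrite(f"pics/{n}3.png",c["frame"][:,:,::-1])
E
```

```text
5.3833 [ 0.44915639 -0.01122656  0.07053524] [-0.19614146 -0.59044238 -0.26676799] -9.067121539084446e-05
False
6.0417 [0.4327653  0.00803014 0.07023754] [ 0.02217965 -1.00828851  0.70424394]
```

View pics/side3.png

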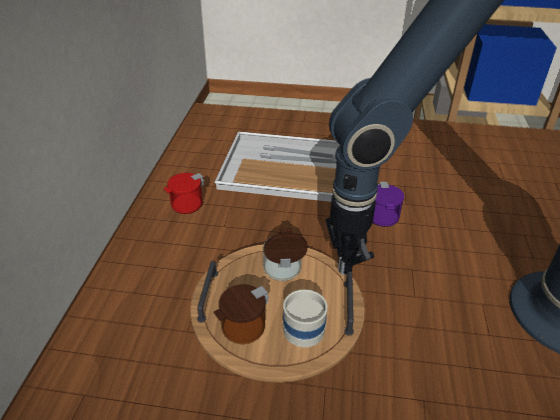

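View pics/scene3.png

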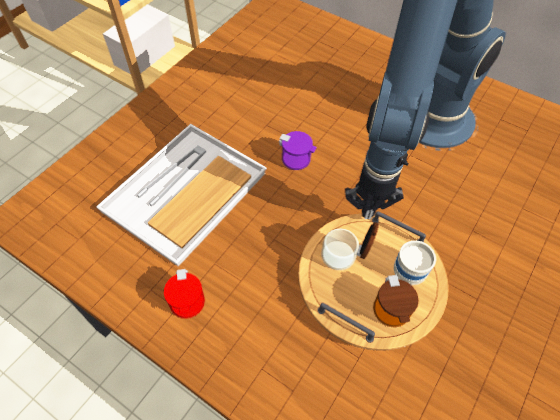

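The finger sits against the left handle's post (side 345,265), and the disc has begun turning. The chosen jar is the clear one (scene 340,248). The look-alikes are red (184,295), purple (297,150) and amber (397,300). I'll carry on along the arc.

```bash
python3 - <<'E'
from h import *
for d in list(range(203,130,-12))+[129]:
    p,o=fp(d); 
    if arm.move_straight(p,.05,o,force_limit=15): print("stop",d);break
    ob=arm.observe();print(d,ob["t"],ob["wrist_force"].round(1))
arm.wait(.3)
for n in("side","scene"):
    c=arm.capture(n); cv2.imwrite(f"pics/{n}4.png",c["frame"][:,:,::-1])
    overlay(c,model(*A,.14),f"pics/{n}4o.png",3.2,(170,210,390,390) if n=="side" else (280,195,470,355))
E
```

```text
203 6.9 [-0.6  0.  -0.2]
191 7.6583 [-0.3  0.1 -0. ]
179 8.4167 [-0.1  0.2 -0.5]
167 9.175 [-0.6  0.5 -0. ]
155 9.9333 [ 0.6 -0.2  0.8]
143 10.6917 [-0.6 -0.4  0.4]
131 11.45 [-0.7  0.4  0.5]
129 11.7 [-0.4  0.3 -0.3]
```

View pics/side4o.png

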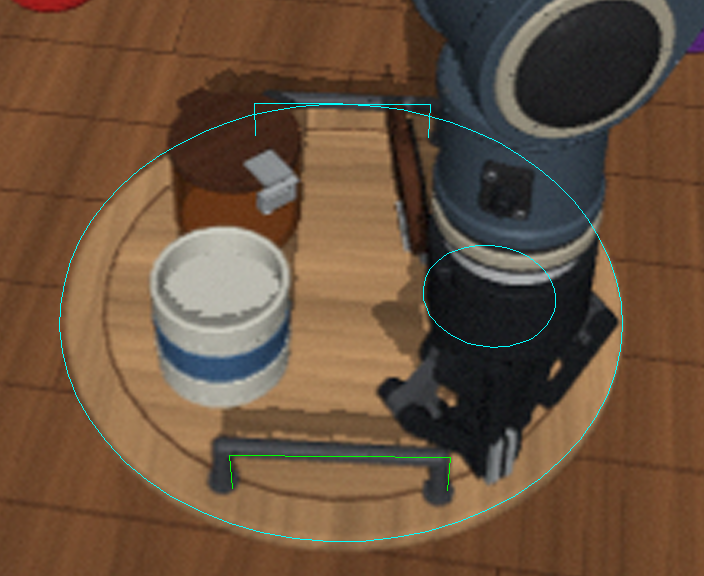

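View pics/scene4o.png

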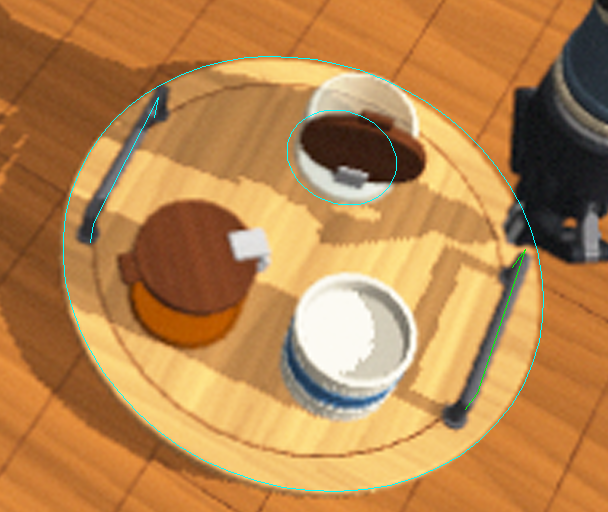

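```bash
cat > fit.py <<'E'
from h import *
from scipy.optimize import least_squares
def fit(s,c,obs,x0=.14):
    # obs list of (cam 's'/'c', name 'R'/'L', idx 1(-x end)/2(+x end), px)
    def f(p):
        m=model(p[0],p[1],p[2]); e=[]
        for k,n,i,px in obs: e+=list(proj(s if k=='s' else c,m[n][i])[0]-px)
        e+=list((p[:2]-A)*1000)
        return e
    r=least_squares(f,[*A,x0],loss="soft_l1",x_scale=[.01,.01,.1]); return r
E
python3 - <<'E'
from fit import *
s=arm.capture("side"); c=arm.capture("scene")
S=lambda u,v:np.array((170+u/3.2,210+v/3.2)); C=lambda u,v:np.array((280+u/3.2,195+v/3.2))
r=fit(s,c,[('c','R',1,C(163,93)),('c','R',2,C(87,237)),('c','L',1,C(517,256)),('c','L',2,C(457,409)),('s','L',1,S(442,453)),('s','L',2,S(222,443))])
print(r.x,np.round(r.fun[:-2].reshape(-1,2),1))
E
```

```text
[0.55213942 0.08884684 0.10649352] [[-1.3 -0.1]
 [ 0.8 -6.5]
 [ 1.4 -0.4]
 [ 3.2 -3.8]
 [-0.7  0.7]
 [-0.6  1.2]]
```

```bash
python3 - <<'E'
from fit import *
p,o=fp(125); arm.move_straight(p,.02,o); arm.wait(.3)
print(arm.observe()["t"])
for n in("side","scene"):
    c=arm.capture(n)
    overlay(c,model(.5512,.0913,.05),f"pics/{n}5o.png",4,(180,220,370,370) if n=="side" else (290,205,460,355))
E
```

```text
13.1583
```

View pics/side5o.png

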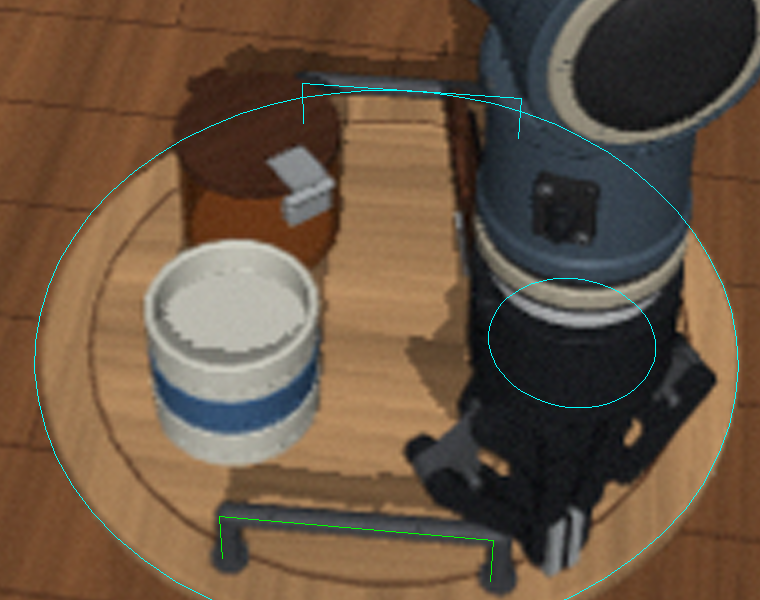

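View pics/scene5o.png

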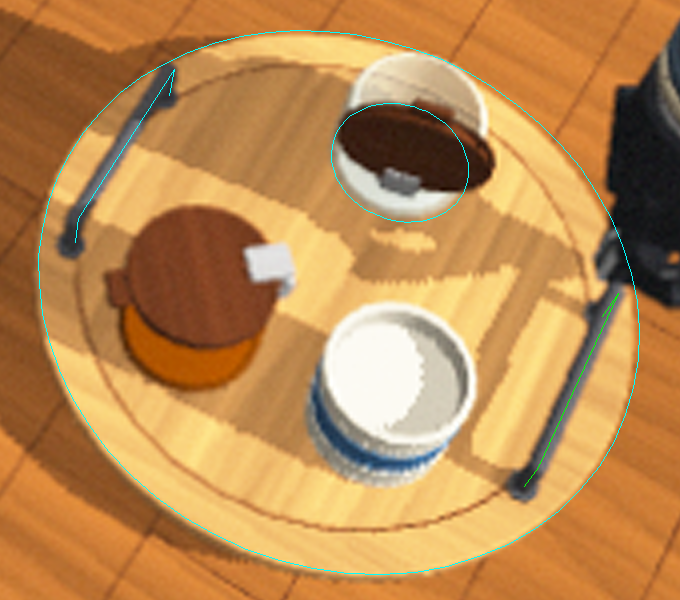

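```bash
python3 - <<'E'
from fit import *
s=arm.capture("side"); c=arm.capture("scene")
im=c["frame"][205:355,290:460,::-1]
cv2.imwrite("pics/scene6.png",cv2.resize(np.hstack([im[:60,:60],im[60:120+5,100:160][:60]]),None,fx=6.5,fy=6.5,interpolation=cv2.INTER_CUBIC))
im=s["frame"][220:370,180:370,::-1]
cv2.imwrite("pics/side6.png",cv2.resize(im[110:150,40:150],None,fx=7,fy=7,interpolation=cv2.INTER_CUBIC))
E
```

```text
(no output)
```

View pics/scene6.png

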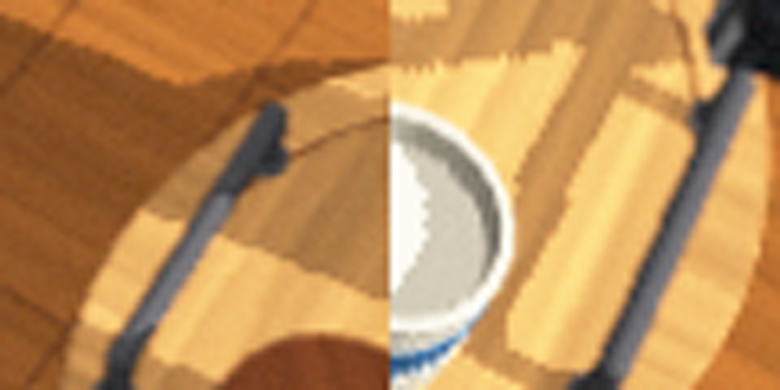

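View pics/side6.png

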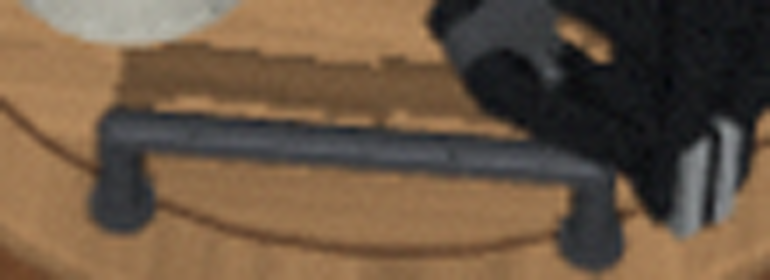

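```bash
python3 - <<'E'
from fit import *
s=arm.capture("side"); c=arm.capture("scene")
def ang(cc,p,q):
    P=toplane(cc,[p,q],.07); d=P[1]-P[0]; return np.arctan2(d[1],d[0]),P[:,:2].round(3).tolist()
print(ang(s,(220+590/7,330+168/7),(220+130/7,330+127/7)))
print(ang(c,(390+350/6.5,265+85/6.5),(390+228/6.5,265+365/6.5)))
print(ang(c,(290+270/6.5,205+115/6.5),(290+143/6.5,205+340/6.5)))
# salt jar base: pixel guesses
E
```

```text
(np.float64(0.045952684756833784), [[0.488, 0.216], [0.594, 0.221]])
(np.float64(0.06682359955340346), [[0.49, 0.217], [0.598, 0.224]])
(np.float64(0.10408121471865087), [[0.506, -0.044], [0.605, -0.034]])
```

```bash
python3 - <<'E'
from fit import *
p,o=fp(121.7); arm.move_straight(p,.02,o); arm.wait(.2)
p,o=fp(127); arm.move_straight(p,.08,o)
p,o=fp(127,z=.25); arm.move_straight(p,.25,o)
p,o=fp(115,r=.26,z=.30); arm.movep(p,o)
print(arm.observe()["t"])
s=arm.capture("side");c=arm.capture("scene");w=arm.capture("wrist")
cv2.imwrite("pics/w7.png",w["frame"][:,:,::-1])
overlay(s,model(.550,.0895,0.),"pics/side7.png",4,(180,210,380,360))
overlay(c,model(.550,.0895,0.),"pics/scene7.png",4,(290,205,460,355))
E
```

```text
16.0
```

View pics/side7.png

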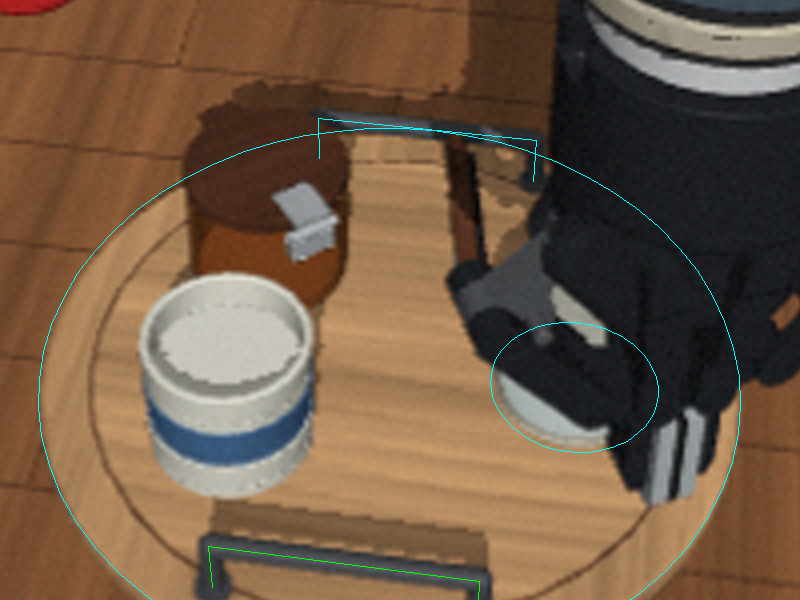

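View pics/scene7.png

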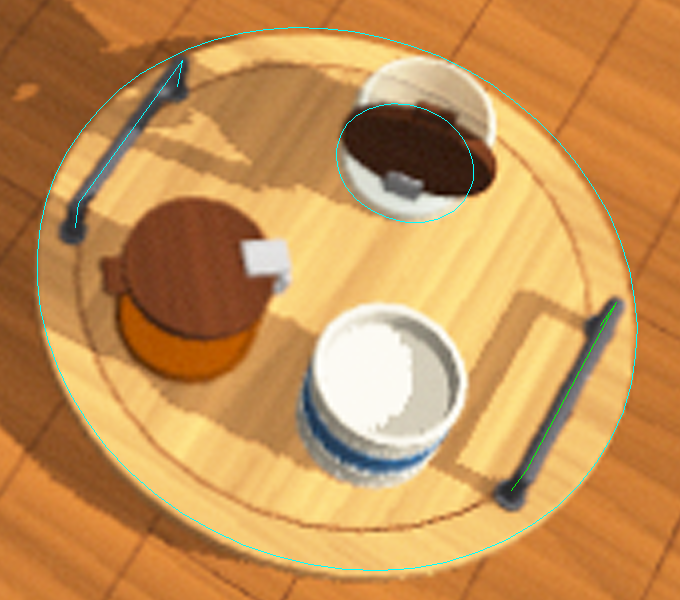

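View pics/w7.png

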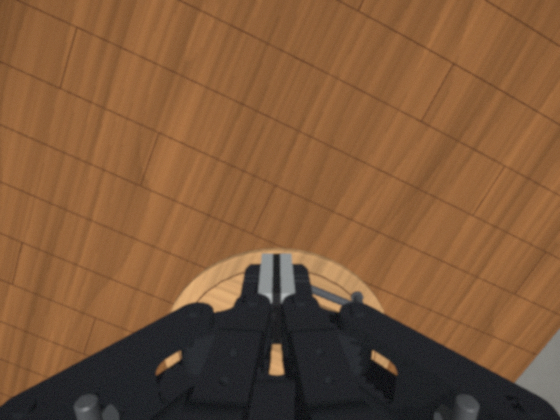

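```bash
python3 - <<'E'
from fit import *
o=fp(180)[1]
arm.movep([.61,.089,.29],o)
print(arm.observe()["t"],arm.observe()["q"].round(2))
s=arm.capture("side");c=arm.capture("scene");w=arm.capture("wrist")
m=model(.550,.0895,0.)
overlay(w,m,"pics/w8.png",1.4)
overlay(s,m,"pics/side8.png",4,(180,210,380,360))
E
```

```text
17.6083 [-0.23  0.34  0.01  1.63 -0.01  1.18  1.36]
```

View pics/w8.png

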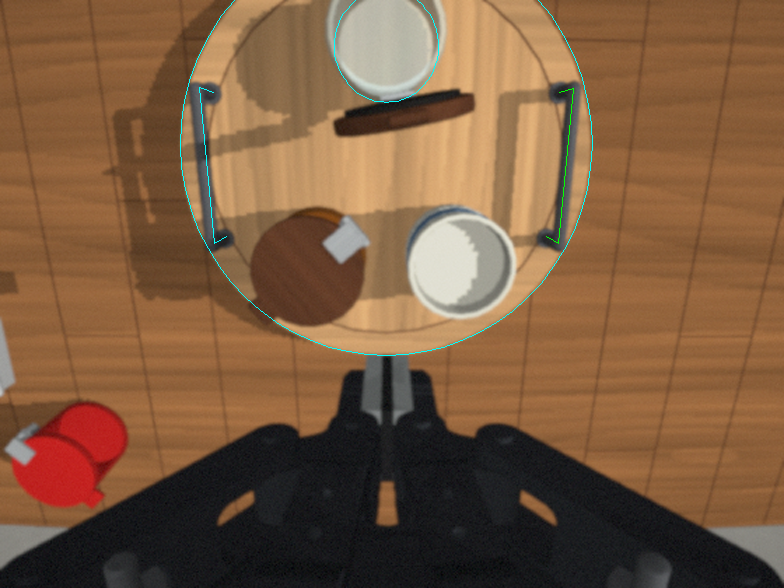

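View pics/side8.png

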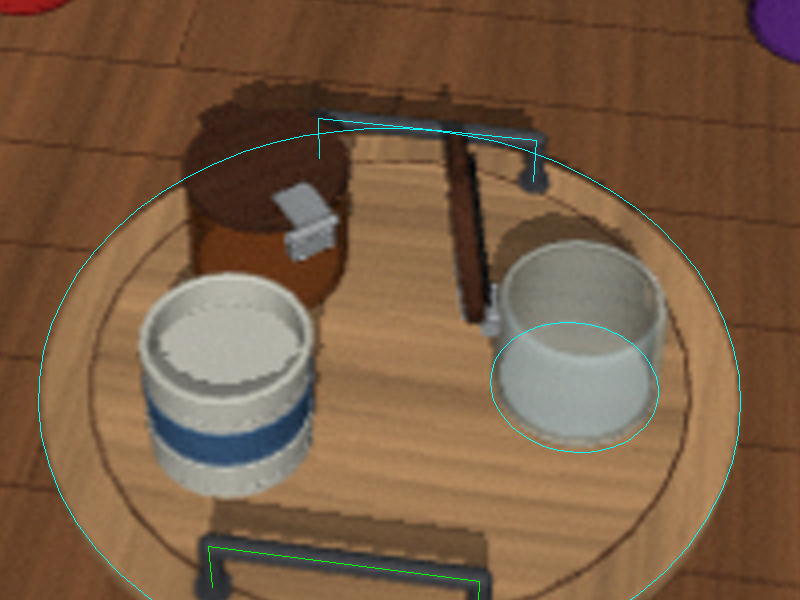

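```bash
python3 - <<'E'
from fit import *
w=arm.capture("wrist"); s=arm.capture("side")
f=lambda u,v:(u/1.4,v/1.4)
S=lambda u,v:(180+u/4,210+v/4)
print("lid mid",toplane(w,[f(404,112)],.15),"ends",toplane(w,[f(336,128),f(474,98)],.147),"top back edge",toplane(w,[f(405,125)],.185))
print("hinge w",toplane(w,[f(397,95)],.103),"side hinge",toplane(s,[S(490,315)],.103))
print("jar base w",toplane(w,[f(386,46)],.044),"jar rim top side",toplane(s,[S(580,300)],.102))
for p in ([.58,.115,.23],[.58,.115,.165],[.47,.09,.165]): print(arm.solve_ik(p,fp(192)[1]))
E
```

```text
lid mid [[0.51729018 0.09904516 0.15      ]] ends [[0.52541988 0.06192002 0.147     ]
 [0.50972721 0.13696917 0.147     ]] top back edge [[0.5253673 0.0983086 0.185    ]]
hinge w [[0.50414313 0.09625825 0.103     ]] side hinge [[0.50364666 0.10866813 0.103     ]]
jar base w [[0.46488739 0.08936365 0.044     ]] jar rim top side [[0.465913   0.09322355 0.102     ]]
[-0.2367326   0.34667974 -0.0390361   1.75622834  0.01538568  1.03897977
  1.49898486]
[-0.23704767  0.41433193 -0.03918864  1.82106291  0.02003244  0.90657819
  1.49496258]
[-0.23227835  0.24796055 -0.05258886  2.07193608  0.01761104  0.82210231
  1.48498604]
```

```bash
python3 - <<'E'
from fit import *
d=np.array([-.979,-.208]); b=np.array([.506,.097]); o=fp(192)[1]
P=lambda t,z:[*(b-d*t),z]
arm.movep(P(.075,.235),o)
arm.move_straight(P(.075,.170),.1)
print(arm.observe()["t"],arm.observe()["wrist_force"])
for t in (.045,.02,0.,-.012,-.022,-.030):
    print(t,arm.move_straight(P(t,.170),.05,force_limit=6),arm.observe()["wrist_force"].round(1))
arm.wait(.4); print(arm.observe()["t"])
s=arm.capture("side");c=arm.capture("scene")
cv2.imwrite("pics/s9.png",np.hstack([cv2.resize(s["frame"][150:370,180:400,::-1],(400,400)),cv2.resize(c["frame"][180:380,270:470,::-1],(400,400))]))
E
```

```text
19.0333 [-0.12148445  0.02634213 -0.04407837]
0.045 False [ 0.6 -0.  -0.6]
0.02 False [-0.5  0.1 -0.2]
0.0 False [ 0.4  0.1 -0.3]
-0.012 False [ 0.3  0.5 -0.4]
-0.022 False [0.3 0.1 0.2]
-0.03 False [ 0.  -0.4  0.6]
22.4333
```

View pics/s9.png

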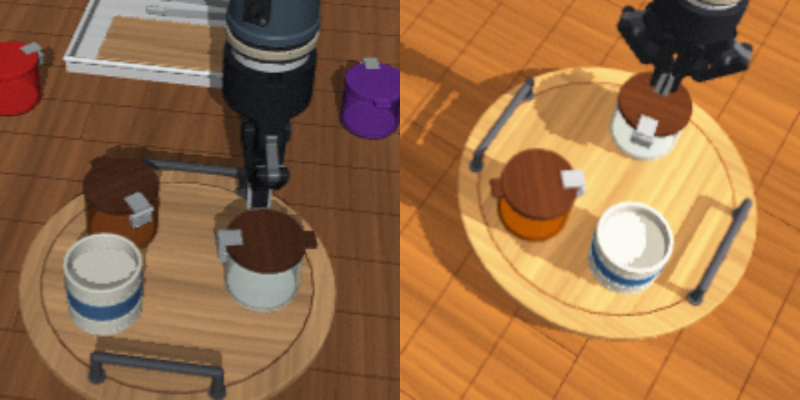

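The salt lid is now flat on its jar (side part of the picture, 265,240), and the finger is above it without touching. Next I'll retreat and check the turntable.

```bash
python3 - <<'E'
from fit import *
p=arm.observe()["ee_pos"]; arm.move_straight([p[0],p[1],.28],.2)
arm.movep([.61,.089,.29],fp(180)[1]); arm.wait(.3)
s=arm.capture("side");w=arm.capture("wrist"); m=model(.550,.0895,0.)
m["lid"]=np.array([[.465+.039*np.cos(a),.0895+.039*np.sin(a),.112] for a in np.linspace(0,6.283,50)])
overlay(w,m,"pics/w10.png",1.4); overlay(s,m,"pics/side10.png",4,(180,210,380,360)); print(arm.observe()["t"])
E
```

```text
24.225
```

View pics/w10.png

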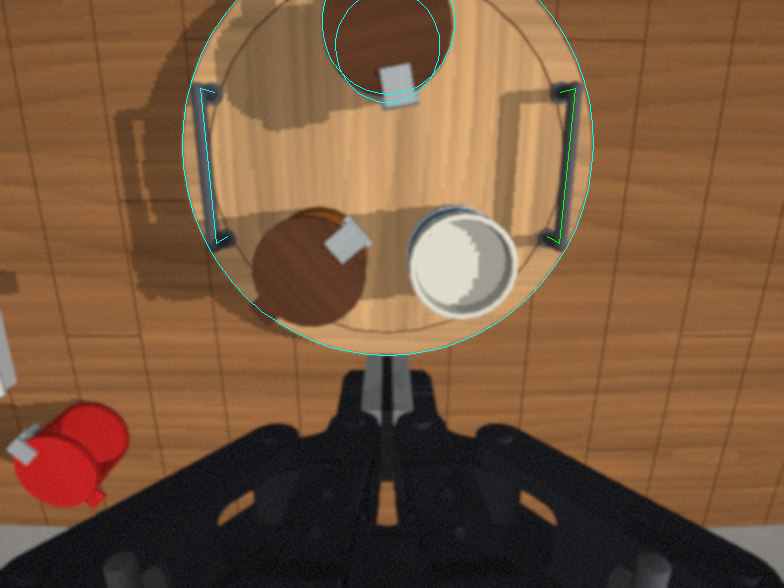

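View pics/side10.png

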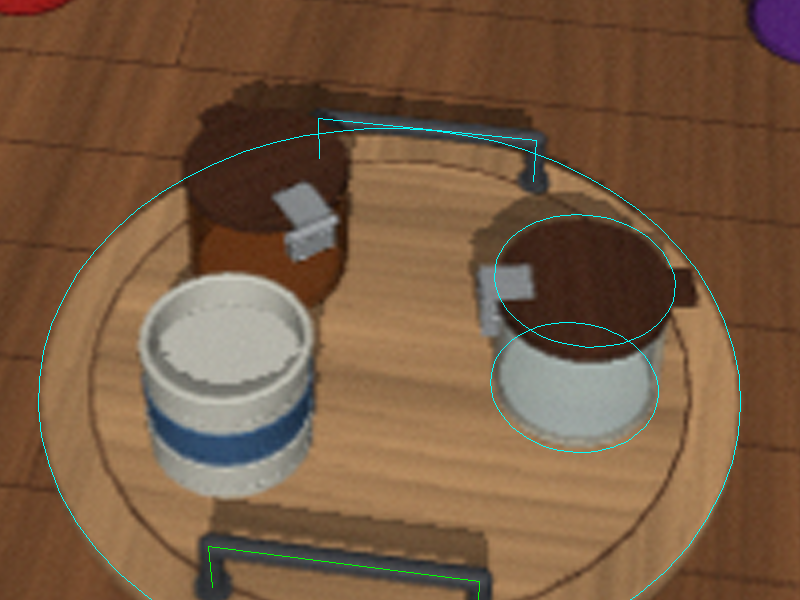

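The lid is shut and level, and the turntable and jar are where they were before the push. Handing in.

```bash
python3 -c "
from bench import arm
arm.hand_in()"
```

```text
the job is handed in; nothing more can be done
```

The clear salt jar now stands at the front of the lazy Susan with its lid shut, and the job is handed in. The robot clock read about 24 s at my last check, against the 67 s limit.

- **Turntable:** I pushed it about 98° clockwise with the closed fingertip against an end post of the left handle. A model of the disc and handles laid over the wrist and side pictures put the final angle within about 0.02 rad of front.
- **Salt jar position:** its measured direction was within about 0.04 rad of straight front. Nothing shifted when I pushed the lid.
- **Lid:** with the disc stopped and the finger clear of the handle, I tipped the lid from behind and it fell shut. The last side and wrist pictures show it lying flat on the jar. The wrist force readings I printed stayed below about 1.5 N.
- **Other items:** pepper and the dishes rode round with the disc, and I saw no sign they had shifted on it. The robot did not touch them, the plank or the tongs. I did not measure the positions of the plank, tongs or dishes afterwards.

**Disagreements between checks:**
- Single-handle angle readings taken mid-way varied between 0.046 and 0.104 rad. I relied on the overlay fit instead.
- In the last side picture, the shut lid showed about 3 pixels lower than my model's outline of its top face. I put that down to the lid's visible side.

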